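# Set a magnetic stirrer to speed five and start it by fingertip

### The arm

A 6-joint arm with a two-finger parallel gripper is mounted at the origin on a cart in front of the work surface, level with it; the furniture and walls round the work are solid. World frame = base frame: x ahead of the robot, y to its left, z up, the work surface at z = 0. Lengths are in m, angles in rad, forces in N, time in s.
With the tool pointing down it reaches from about 0.425 to 0.95 m from the base axis. Payload 3.5 kg.
Tool frame: the origin (TCP) lies at the very end of the fingers, on their centre line; the grasp point (between the pads) lies ctrl.grip_point_offset behind it (ctrl.grip_point_offset is the distance from the TCP to the grasp point, in m); z points along the fingers, y is the direction in which the jaws open and shut (so a half turn about z gives the same grasp; the last joint's range is limited). The gripper opens to 85 mm and grips with 20 to 120 N. Pads are 22 mm wide; open, the fingers measure 114 mm over their backs; the gripper's body (76 mm by 85 mm) begins 54 mm behind the grasp point. The pads swing forward as they close: fully open they stand 13 mm farther back than shut.
Start: joints at [-1.258, 0.286, 1.577, -0, 1.279, -0.15], TCP at [0.301, -0.604, 0.209] pointing down, gripper open.
Joint ranges: [-2.77, 2.77], [-0.9, 2.22], [0.21, 2.48], [-1.53, 4.67], [0.24, 2.81], [-2.84, 2.84]. Speed limits (rad/s): [2.79, 2.79, 3.14, 3.14, 3.14, 3.14].

### API

Orientations are given as a unit quaternion [x, y, z, w].
In Python, from plant import telemetry, imaging, ticket, finder, ctrl gives the robot as it stands. The module is installed in compiled form; this text tells all that it offers.
- The arm moves only by the shell command python3 -m crank 'ROWS' [FORCE]. ROWS is JSON, a list of rows, each a list of 7 numbers: the shift along the tool's x, y, z scaled (see below), then the turn, a rotation vector about the tool's x, y, z scaled (see below), then the opening, from 0 (shut) to 1 (fully open). A call has 1 to 12 rows; each row is the pose to reach, as a shift and turn from the pose commanded when the call began, along the tool's axes at that moment; what a row does not reach only later rows make up. The controller multiplies each number of a shift by 0.15 m and each number of a turn by 90 degrees. A row lasts 1/10 s, in which the tool goes at most 50 mm and 8.59 degrees, less where a joint would pass 70% of its speed; a pose out of reach is approached as far as the arm can. A call with a number of a shift or a turn outside -1 to 1 is refused whole. A call with a gripper value outside its range is refused whole. The fingers move at their own pace and stop on an object; FORCE is the grip in N (left out, the last holds). Time passes only in rows, so rows that repeat a pose let the fingers close. It gives the time, the measured TCP pose, the force and the opening at its end, in the units of the state.
- telemetry.get_state(): the state, without advancing time (a new reading comes with each control period).
- imaging.read_camera(name): name is "scene" or "top" or "wrist"; returns a dict with "pixels" (480x640x3 uint8, red, green, blue), "vfov" (degrees; the focal length in pixels is half the picture's height over the tangent of half this angle, whatever the lens; pixels are square), "cx", "cy" (the principal point, pixels), "rvec" (rotation vector, rad) and "tvec" (3), from world to camera coordinates, as OpenCV has them. Camera axes: x right, y down, z forward; pixel columns grow to the right and rows downward; lengths in m; the calibration is good to about 2 mm. The wrist camera is an equidistant fisheye: a pixel r from the principal point sees the ray r / f radians off the axis. A picture is of the moment at which its call begins. There is no depth.
- ticket.sign_off(): hands the job in, once; it reports no verdict.
Trained networks look in a picture, given as the dict that the camera call returned (one of the last four; its "shot" number tells which), for a name from the list of things; names that differ only in an ending like _2 or _b are one class to them, and where a whole thing is asked for, a point or a joint stands for the part that bears it (a point fixed in the world has none). Each returns a list of dicts, best first, with "confidence" (0 to 1); they miss things now and then, are a little off and sometimes report something else, mostly with a low value. They report only what shows in the picture. A call takes as long as a camera call. They do not tell look-alikes from the thing itself.
- finder.masks_of(label, picture): "pixels" (480x640 bool, what is visible of it) and "extent" ([left, top, right, bottom] in pixels, round what is visible of it).
- finder.pinpoint(label, picture): "location" ([row, column] in pixels: a listed point, or the origin of a listed thing).
The state is a dict: "time": time; "qpos": joint angles; "dq": joint speeds; "joint_efforts": joint torques, N m; "eef_pos": TCP position; "tcp_rot": TCP orientation; "contact_force": force on the tool from outside, world axes, zero at the start; "wrist_torque": the same for the moment, N m; "opening": opening from 0.0 (shut) to 1.0 (fully open).
Only numpy, scipy, OpenCV 4.12 (cv2) and the standard library are available. Lean on these libraries where they do the work, as an engineer would, in place of code of your own. Each camera call takes 0.05 s, during which the arm holds its last target.

### The job

Get the magnetic stirrer going at speed five: with a fingertip, push the pointer of its rotary speed selector round clockwise, click by click, until it rests in the click at the fifth dot after the 'off' bar, and only then press the round start key fully in with a fingertip and let it come back up. Nothing is to be lifted or carried: do not press the square stop key, and leave the beaker on the stirrer and the things beside it where they stand.

Things in the scene. Friction and masses are not known exactly. Their poses are not given: they have to be found in the camera images.
- stirrer: magnetic stirrer, fixed: white box 300 (x) x 180 (y) x 55 mm high, white 140 x 140 mm plate at the back (top at z 65 mm, centre at x +73 mm), flat grey control console in front, its top at z 55 mm. Origin: centre of the underside; +x points to the plate end, away from the robot, +y to the left, z up. Stands at various places, turned up to 0.3 rad either way.
- dial_axis (a point): point on the speed selector's vertical axis at console-top level, stirrer (-75, +30, 55) mm; axes as the stirrer's. White marks round it at 48 mm: a short bar at off, then eight dots growing from speed 1 to 8, 30 degrees apart. Seen from above, off lies 120 degrees counter-clockwise of the stirrer's +x, speed 4 along +x, speed 5 30 degrees clockwise of +x.
- speed_dial (a joint): angle of the selector, rad, growing clockwise seen from above. Nine detents 0.524 apart: off 0, speed n at 0.524 n (speed five 2.618); end stops just beyond 0 and 4.19. Past midway between two detents it snaps on into the next by itself; leaving a detent takes up to about 0.16 N m (6 N at 28 mm from the axis). It starts between off and speed 2, nearly always in a detent.
- pointer_tip (a point): outer end of the pointer's top edge, 40 mm from the axis, 33 mm above the console. The selector is a black disc of 72 mm diameter, top 10 mm above the console, with an upright pointer bar across it, 13 mm thick, from 16 mm behind the axis to 40 mm in front, rising to 33 mm above the console, a white line on its outer half. Shut fingertips can push its flat side.
- start_key (a joint): travel of the start key in m: 0 up, 0.006 fully in; spring-loaded, about 5 N when fully in, comes up by itself.
- start_key_top (a point): centre of the top of the start key: round black key of 24 mm diameter in a round grey collar of 40 mm diameter, near the front right corner of the console at stirrer (-108, -58) mm; its top stands 22 mm above the console and 10 mm above the collar. Pressed straight down.
- stop_key (a joint): travel of the stop key in m: 0 up, 0.006 fully in. Not to be pressed.
- stop_key_top (a point): centre of the top of the stop key: square black key 24 x 24 mm in a square grey collar of 38 mm, 68 mm behind the start key at stirrer (-40, -58) mm; its top stands 18 mm above the console.
- beaker: small glass beaker, 62 mm wide and 80 mm high, standing loose on the stirrer's plate; origin: centre of its underside.
- flask: conical glass flask, 67 mm wide and 114 mm high, loose on the grey drain sheet left of the stirrer; origin: centre of its underside.
- reagent: brown bottle with black cap, 45 mm wide and 101 mm high, loose on the worktop right of the stirrer; origin: centre of its underside.
- timer_box: white electronic timer, 70 x 62 x 18 mm, loose on the worktop right of the stirrer's console; origin: centre of its underside.
- stopper: white rubber stopper, 34 mm wide and 26 mm high, loose on the grey drain sheet left of the stirrer's console; origin: centre of its underside.
- glass_dish: shallow round watch glass, 68 mm wide and 9 mm high, loose on the worktop right of the stirrer; origin: centre of its underside.
Things that resemble listed ones, but are neither listed nor needed, are in the scene too. What is shaped like the beaker but orange, pink or yellow is not meant.

How it is judged:
By the outcome, as a careful person would: the job done as asked, in the order asked, and still so for the second after the job is handed in, with the robot touching nothing.
It also fails if it takes over 54 s, if anything falls off the work surface, if the arm or the gripper's body presses on something with over 40 N, if the wrist force passes 120 N, or if a joint passes its speed limit or range.

## Working session

There is one attempt and no reset: what is moved stays moved. The work goes in short steps, Python scripts to look and compute and a shell command to move; the robot and the scene stay as the last step left them, time stands still between calls to the robot, and variables do not carry over. Pictures are saved under pics/ and viewed, and the job is handed in when it is done.

```bash
mkdir -p pics
cat > h.py <<'E'
import numpy as np, cv2
from plant import telemetry, imaging, ticket, finder, ctrl
from scipy.spatial.transform import Rotation as R
def cam(n):
    return imaging.read_camera(n)
def save(p,name): cv2.imwrite('pics/'+name+'.png',cv2.cvtColor(p['pixels'],cv2.COLOR_RGB2BGR))
def f(p): return 240/np.tan(np.radians(p['vfov'])/2)
def ray(p,row,col,wrist=False):
    x=(col-p['cx'])/f(p); y=(row-p['cy'])/f(p)
    if wrist:
        r=np.hypot(x,y); s=np.sin(r)/r if r>1e-9 else 1
        d=np.array([x*s,y*s,np.cos(r)])
    else: d=np.array([x,y,1.])
    M=cv2.Rodrigues(np.array(p['rvec'],float))[0]; t=np.array(p['tvec'],float).ravel()
    return -M.T@t, M.T@d
def onz(p,row,col,z,wrist=False):
    o,d=ray(p,row,col,wrist); return o+d*(z-o[2])/d[2]
def proj(p,X):
    M=cv2.Rodrigues(np.array(p['rvec'],float))[0]; c=M@np.array(X)+np.array(p['tvec']).ravel()
    return p['cy']+f(p)*c[1]/c[2], p['cx']+f(p)*c[0]/c[2]
E
python3 - <<'E'
from h import *
s=telemetry.get_state(); print(s['time'],s['eef_pos'],s['tcp_rot'],ctrl.grip_point_offset)
H={'dial_axis':.055,'pointer_tip':.088,'start_key_top':.077,'stop_key_top':.073,'beaker':.065,'stirrer':0}
for n in ['top','scene']:
    p=cam(n); save(p,n+'0'); print(n,p['tvec'],p['rvec'])
    for k,z in H.items():
        for r in finder.pinpoint(k,p)[:2]:
            print(k,round(r['confidence'],2),np.round(r['location']),np.round(onz(p,*r['location'],z),4))
print(telemetry.get_state()['time'])
E
```

```text
0.0 [ 0.30113904 -0.60330341  0.20732184] [ 9.73349584e-01  2.29323255e-01 -1.05938757e-04 -1.19241569e-03] 0.0187
top [-0.15829954  0.61099859  0.8678416 ] [ 2.15121268 -2.18614324  0.10652436]
dial_axis 0.61 [264. 302.] [ 0.5425 -0.1332  0.055 ]
pointer_tip 0.76 [252. 281.] [ 0.5653 -0.0956  0.088 ]
pointer_tip 0.63 [227. 315.] [ 0.6096 -0.1588  0.088 ]
start_key_top 0.62 [253. 282.] [ 0.564  -0.0961  0.077 ]
start_key_top 0.61 [290. 344.] [ 0.4938 -0.2111  0.077 ]
stop_key_top 0.69 [250. 347.] [ 0.5664 -0.2173  0.073 ]
beaker 0.81 [198. 436.] [ 0.6634 -0.389   0.065 ]
beaker 0.66 [165. 394.] [ 0.729  -0.3128  0.065 ]
stirrer 0.9 [230. 317.] [ 0.6133 -0.1613  0.    ]
stirrer 0.19 [252. 279.] [ 0.5687 -0.0834  0.    ]
scene [0.19403507 0.38314687 0.8069936 ] [ 1.13291832 -2.17005217  1.11413473]
dial_axis 0.57 [266. 309.] [ 0.5373 -0.1222  0.055 ]
pointer_tip 0.68 [251. 293.] [ 0.5602 -0.1004  0.088 ]
beaker 0.63 [236. 432.] [ 0.4633 -0.38    0.065 ]
beaker 0.58 [219. 294.] [ 0.687  -0.1831  0.065 ]
stirrer 0.6 [262. 306.] [ 0.6149 -0.1631  0.    ]
0.7
```

View pictures.

View pics/top0.png

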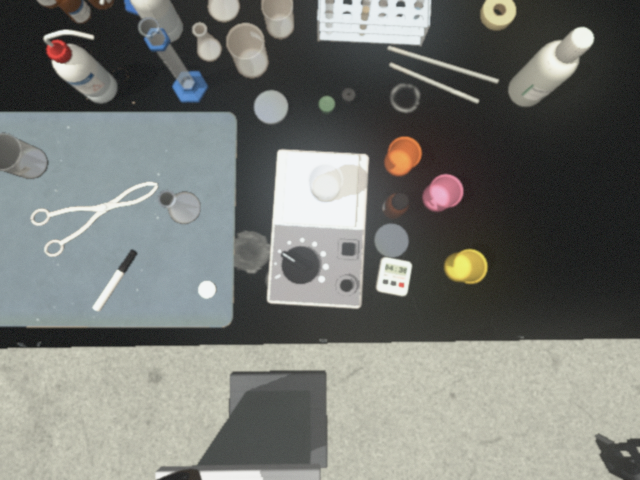

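View pics/scene0.png

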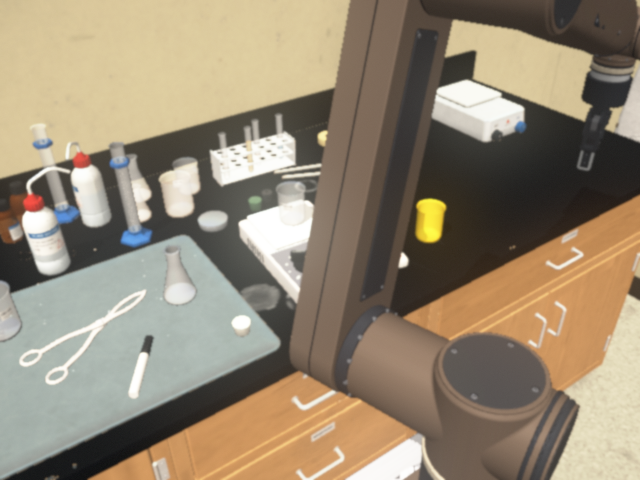

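```bash
python3 -c "
import cv2
a=cv2.imread('pics/top0.png')[215:325,240:400];cv2.imwrite('pics/z0.png',cv2.resize(a,None,fx=5,fy=5,interpolation=cv2.INTER_CUBIC))"
```

```text
(no output)
```

View pics/z0.png

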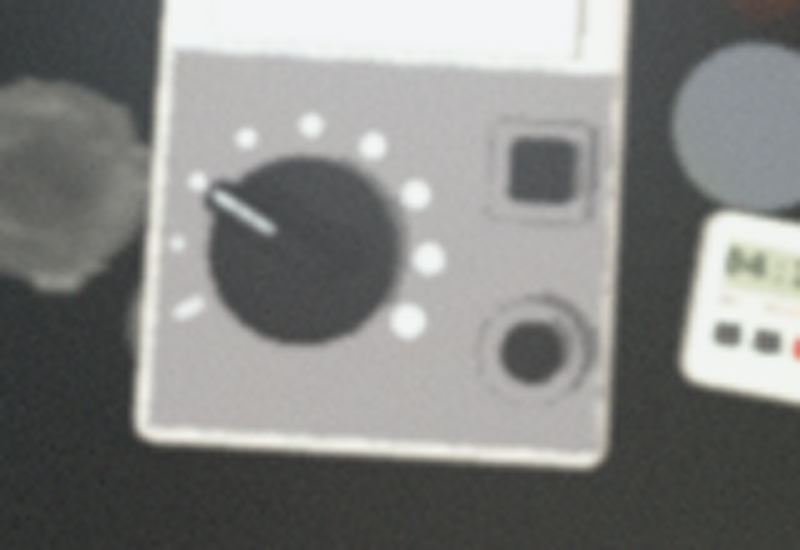

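```bash
cat > fit.py <<'E'
from h import *
from scipy.optimize import least_squares
p=cam('top'); g=p['pixels'].astype(float).min(2)
guess=[(188,308),(177,243),(198,182),(246,138),(311,125),(372,146),(415,193),(428,258),(408,320)]
P=[]
for x,y in guess:
    c,r=240+x/5,215+y/5; c0,r0=int(round(c)),int(round(r))
    w=g[r0-4:r0+5,c0-4:c0+5]; w=np.clip(w-190,0,None)
    rr,cc=np.mgrid[r0-4:r0+5,c0-4:c0+5]
    P.append(onz(p,(w*rr).sum()/w.sum(),(w*cc).sum()/w.sum(),.055)[:2] if w.sum()>0 else [np.nan]*2)
P=np.array(P); print(P.round(4))
a=np.radians(120-30*np.arange(9))
def res(v):
    q=np.c_[v[0]+.048*np.cos(a+v[2]),v[1]+.048*np.sin(a+v[2])]; e=(q-P); return e[~np.isnan(e)]
s=least_squares(res,[.54,-.13,0],loss='soft_l1',f_scale=.002); print(s.x, np.abs(res(s.x)).max())
ax,ay,yw=s.x
Rm=lambda t:np.array([[np.cos(t),-np.sin(t)],[np.sin(t),np.cos(t)]])
O=np.array([ax,ay])-Rm(yw)@[-.075,.03]; print('origin',O)
for n,q in {'start':(-.108,-.058),'stop':(-.04,-.058)}.items():
    X=O+Rm(yw)@q; print(n,X,'pix',proj(p,[*X,.075]))
for k in range(9):
    t=yw+a[k]; print(k,'tip pix',np.round(proj(p,[ax+.04*np.cos(t),ay+.04*np.sin(t),.088]),1))
save(p,'top1'); st=telemetry.get_state(); print(st['time'],st['eef_pos'])
E
python3 fit.py
```

```text
[[ 0.5207 -0.0856]
 [ 0.5449 -0.077 ]
 [ 0.5688 -0.0892]
 [ 0.5849 -0.1079]
 [ 0.5895 -0.1328]
 [ 0.5813 -0.1562]
 [ 0.5624 -0.1724]
 [ 0.5379 -0.1769]
 [ 0.5144 -0.1686]]
[ 0.54155691 -0.12874419 -0.07648692] 0.0039132231131803474
origin [ 0.61404526 -0.16438741]
start [ 0.5019291 -0.2139653] pix (np.float64(285.22004769720496), np.float64(345.8154982100059))
stop [ 0.56973029 -0.21916134] pix (np.float64(248.52850783338187), np.float64(347.8191008668559))
0 tip pix [274.1 279.5]
1 tip pix [263.  277.3]
2 tip pix [252.2 281. ]
3 tip pix [244.7 289.5]
4 tip pix [242.5 300.5]
5 tip pix [246.1 311.2]
6 tip pix [254.5 318.7]
7 tip pix [265.6 321. ]
8 tip pix [276.4 317.4]
0.75 [ 0.30138862 -0.60398858  0.20878973]
```

```bash
cat > plan.py <<'E'
from h import *
A=np.array([.5416,-.1287]); YW=-.0765
def push(k,gap=0,r=.028,half=.011,z=.072):
    al=YW+np.radians(120-30*k); u=np.array([np.cos(al),np.sin(al)]); n=np.array([-u[1],u[0]])
    c=A+r*u+(.0065+half+gap)*n
    return (*c,z,np.degrees(al)+90)
def rows(start,targets,op=0):
    x,y,z,t=start; t=np.radians(t)
    X=np.array([np.cos(t),np.sin(t)]); Y=np.array([np.sin(t),-np.cos(t)])
    for T in targets:
        d=np.array(T[:2])-[x,y]
        print([round(float(v),3) for v in (d@X/.15,d@Y/.15,(z-T[2])/.15,0,0,(np.degrees(t)-T[3])/90,op)],np.round(T,4))
def now():
    s=telemetry.get_state(); m=R.from_quat(s['tcp_rot']).as_matrix()
    print('t',s['time'],'pos',np.round(s['eef_pos'],4),'theta',np.degrees(np.arctan2(m[1,0],m[0,0])).round(2),'zaxis',m[:,2].round(3),'F',np.round(s['contact_force'],1),'q',np.round(s['qpos'],2),s['opening'])
    return (*s['eef_pos'],np.degrees(np.arctan2(m[1,0],m[0,0])))
E
python3 - <<'E'
from plan import *
now()
S=(.301,-.604,.209,26.5)
P=push(2,.01); print(P)
rows(S,[(.36,-.475,.2,56),(.42,-.345,.2,86)])
rows((.42,-.345,.2,86),[(.47,-.235,.18,116),(.5,-.19,.17,130)])
E
```

```text
t 0.75 pos [ 0.3014 -0.604   0.2088] theta 26.52 zaxis [ 0. -0. -1.] F [ 0.9 -0.5  0.1] q [-1.26  0.29  1.58  0.    1.28 -0.15] 1.0014838857517563
(np.float64(0.5347170762778694), np.float64(-0.09006225471077109), 0.072, np.float64(145.61687286724919))
[0.736, -0.594, 0.06, 0.0, 0.0, -0.328, 0.0] [ 0.36  -0.475  0.2   56.   ]
[1.48, -1.191, 0.06, 0.0, 0.0, -0.661, 0.0] [ 0.42  -0.345  0.2   86.   ]
[0.755, 0.281, 0.133, 0.0, 0.0, -0.333, 0.0] [  0.47   -0.235   0.18  116.   ]
[1.068, 0.46, 0.2, 0.0, 0.0, -0.489, 0.0] [  0.5   -0.19   0.17 130.  ]
```

```bash
python3 -m crank '[[0.97,-0.78,0.06,0,0,-0.66,0],[0.97,-0.78,0.06,0,0,-0.66,0],[0.97,-0.78,0.06,0,0,-0.66,0],[0.97,-0.78,0.06,0,0,-0.66,0],[0.97,-0.78,0.06,0,0,-0.66,0],[0.97,-0.78,0.06,0,0,-0.66,0],[0.97,-0.78,0.06,0,0,-0.66,0],[0.97,-0.78,0.06,0,0,-0.66,0]]' 60
python3 - <<'E'
from plan import *
S=now()
rows(S,[(.44,-.27,.18,116),(.5,-.18,.17,146)])
E
```

```text
time: 1.55
eef_pos: [0.3795, -0.4342, 0.1999]
tcp_rot: [0.732, 0.682, -0.0, 0.0]
contact_force: [-0.2, 0.3, 0.1]
opening: -0.003
t 1.55 pos [ 0.3795 -0.4342  0.1999] theta 85.93 zaxis [ 0. -0. -1.] F [-0.2  0.3  0.1] q [-1.03  0.08  1.83 -0.    1.23 -0.96] -0.0033917016896904996
[1.12, 0.325, 0.133, 0.0, 0.0, -0.334, 0.0] [  0.44  -0.27   0.18 116.  ]
[1.747, 0.681, 0.199, 0.0, 0.0, -0.667, 0.0] [  0.5   -0.18   0.17 146.  ]
```

```bash
python3 -m crank '[[0.98,0.4,0.1,0,0,-0.65,0],[0.98,0.4,0.1,0,0,-0.65,0],[0.98,0.4,0.1,0,0,-0.65,0],[0.98,0.4,0.1,0,0,-0.65,0],[0.98,0.4,0.1,0,0,-0.65,0],[0.98,0.4,0.1,0,0,-0.65,0],[0.98,0.4,0.1,0,0,-0.65,0]]'
python3 - <<'E'
from plan import *
S=now()
P=push(2,.012)
rows(S,[(*P[:2],.14,P[3])])
E
```

```text
time: 2.25
eef_pos: [0.4498, -0.2918, 0.1848]
tcp_rot: [0.304, 0.953, -0.0, 0.0]
contact_force: [0.2, -0.2, -0.5]
opening: -0.0
t 2.25 pos [ 0.4498 -0.2918  0.1848] theta 144.56 zaxis [ 0. -0. -1.] F [ 0.2 -0.2 -0.5] q [-0.76  0.    1.94 -0.    1.2  -1.72] -0.00038585526886690573
[0.332, 1.424, 0.299, 0.0, 0.0, -0.012, 0.0] [ 5.331000e-01 -8.890000e-02  1.400000e-01  1.456169e+02]
```

```bash
python3 -m crank '[[0.233,1.0,0.15,0,0,-0.012,0],[0.233,1.0,0.15,0,0,-0.012,0],[0.233,1.0,0.15,0,0,-0.012,0],[0.233,1.0,0.15,0,0,-0.012,0],[0.233,1.0,0.15,0,0,-0.012,0]]'
python3 - <<'E'
from plan import *
S=now()
P=push(2,.012)
rows(S,[(*P[:2],.1,P[3])])
E
```

```text
time: 2.75
eef_pos: [0.5087, -0.1485, 0.162]
tcp_rot: [0.296, 0.955, -0.0, -0.0]
contact_force: [-0.0, -0.2, -0.4]
opening: 0.002
t 2.75 pos [ 0.5087 -0.1485  0.162 ] theta 145.54 zaxis [-0.001 -0.    -1.   ] F [-0.  -0.2 -0.4] q [-0.48  0.01  1.97 -0.    1.16 -1.44] 0.0016412855142382077
[0.091, 0.419, 0.413, 0.0, 0.0, -0.001, 0.0] [ 5.331000e-01 -8.890000e-02  1.000000e-01  1.456169e+02]
```

```bash
python3 -m crank '[[0.091,0.419,0.1,0,0,0,0],[0.091,0.419,0.25,0,0,0,0],[0.091,0.419,0.41,0,0,0,0],[0.091,0.419,0.41,0,0,0,0],[0.091,0.419,0.41,0,0,0,0]]'
python3 - <<'E'
from plan import *
S=now()
p=cam('top'); save(p,'top2')
a=cv2.imread('pics/top2.png')[180:330,220:400];cv2.imwrite('pics/z2.png',cv2.resize(a,None,fx=4,fy=4,interpolation=cv2.INTER_CUBIC))
w=cam('wrist'); save(w,'w2')
S=now()
P=push(2,.012)
rows(S,[P])
E
```

```text
time: 3.25
eef_pos: [0.5328, -0.0915, 0.1011]
tcp_rot: [0.298, 0.955, -0.0, -0.0]
contact_force: [0.5, -0.2, 0.4]
opening: -0.001
t 3.25 pos [ 0.5328 -0.0915  0.1011] theta 145.35 zaxis [-0. -0. -1.] F [ 0.5 -0.2  0.4] q [-0.36  0.11  1.99 -0.    1.04 -1.32] -0.001436150499947647
t 3.35 pos [ 0.5339 -0.0917  0.1026] theta 145.37 zaxis [ 0.003 -0.001 -1.   ] F [ 0.4 -0.6  0.1] q [-0.36  0.11  1.99 -0.    1.04 -1.32] -0.001182033709283511
[0.015, 0.012, 0.204, 0.0, 0.0, -0.003, 0.0] [ 5.331000e-01 -8.890000e-02  7.200000e-02  1.456169e+02]
```

View pics/z2.png

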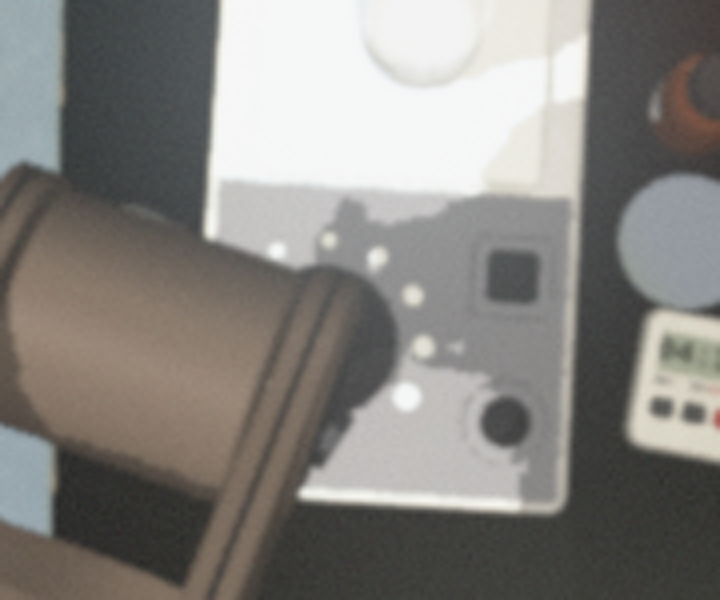

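View pics/w2.png

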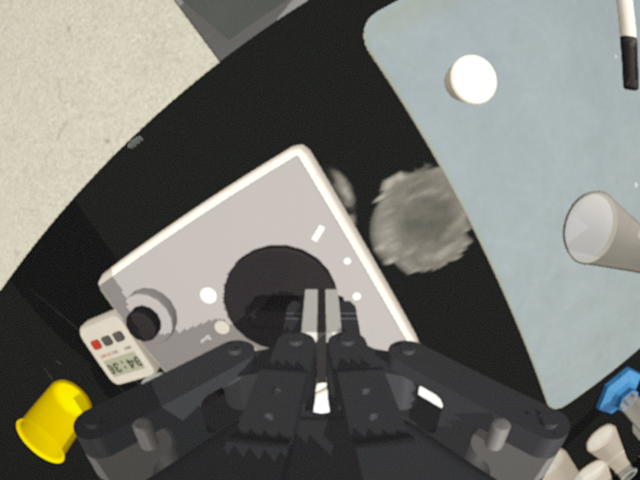

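```bash
python3 -c "
import cv2
a=cv2.imread('pics/w2.png')[215:365,200:400];cv2.imwrite('pics/z3.png',cv2.resize(a,None,fx=4,fy=4,interpolation=cv2.INTER_CUBIC))"
python3 - <<'E'
from plan import *
w=cam('wrist')
M=cv2.Rodrigues(np.array(w['rvec'],float))[0]; t=np.array(w['tvec'],float).ravel()
print('campos',-M.T@t,'axis',M[2])
def pw(X):
    c=M@np.array(X)+t; th=np.arctan2(np.hypot(c[0],c[1]),c[2]); s=f(w)*th/np.hypot(c[0],c[1]); return np.round([w['cx']+s*c[0],w['cy']+s*c[1]],0)
for k in (1,2,3):
    al=YW+np.radians(120-30*k); print(k,'dot',pw([*(A+.048*np.array([np.cos(al),np.sin(al)])),.055]),'tip',pw([*(A+.04*np.array([np.cos(al),np.sin(al)])),.088]))
print(pw([*A,.088]),now())
E
```

```text
campos [ 0.47047749 -0.04967962  0.26763389] axis [ 0.2482649  -0.17090682 -0.95349641]
1 dot [349. 257.] tip [340. 286.]
2 dot [358. 292.] tip [349. 318.]
3 dot [347. 325.] tip [339. 348.]
t 3.4 pos [ 0.534  -0.0916  0.1027] theta 145.38 zaxis [ 0.003 -0.001 -1.   ] F [ 0.3 -0.4 -0.3] q [-0.36  0.11  1.99 -0.    1.04 -1.32] -0.00032917429432682404
[277. 318.] (np.float64(0.5339940542427623), np.float64(-0.09158400068307775), np.float64(0.1026990578726521), np.float64(145.3843156615708))
```

View pics/z3.png

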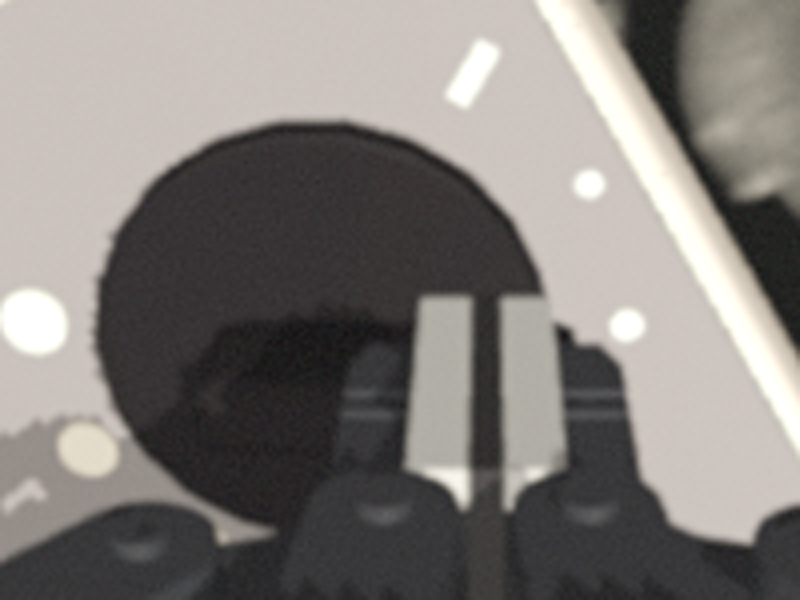

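```bash
python3 -m crank '[[0.012,0.01,0.1,0,0,0,0],[0.012,0.01,0.2,0,0,0,0],[0.012,0.01,0.2,0,0,0,0],[0.012,0.01,0.2,0,0,0,0]]'
python3 - <<'E'
from plan import *
w=cam('wrist'); save(w,'w4')
S=now()
a=cv2.imread('pics/w4.png')[215:365,200:400];cv2.imwrite('pics/z4.png',cv2.resize(a,None,fx=4,fy=4,interpolation=cv2.INTER_CUBIC))
rows(S,[push(k) for k in np.arange(2,4.8,.25)])
E
```

```text
time: 3.8
eef_pos: [0.5314, -0.0875, 0.0695]
tcp_rot: [0.297, 0.955, 0.0, -0.001]
contact_force: [0.7, 0.2, 0.3]
opening: 0.002
t 3.85 pos [ 0.532  -0.0877  0.0703] theta 145.5 zaxis [-0.001  0.    -1.   ] F [-0.3  0.7 -0. ] q [-0.35  0.15  2.01 -0.    0.98 -1.32] 0.004986085927687268
[-0.09, -0.002, -0.012, 0.0, 0.0, -0.001, 0.0] [ 5.430000e-01 -9.570000e-02  7.200000e-02  1.456169e+02]
[-0.116, 0.011, -0.012, 0.0, 0.0, 0.082, 0.0] [ 5.473000e-01 -9.620000e-02  7.200000e-02  1.381169e+02]
[-0.143, 0.021, -0.012, 0.0, 0.0, 0.165, 0.0] [ 5.515000e-01 -9.720000e-02  7.200000e-02  1.306169e+02]
[-0.171, 0.028, -0.012, 0.0, 0.0, 0.249, 0.0] [ 5.555000e-01 -9.870000e-02  7.200000e-02  1.231169e+02]
[-0.199, 0.031, -0.012, 0.0, 0.0, 0.332, 0.0] [ 5.593000e-01 -1.008000e-01  7.200000e-02  1.156169e+02]
[-0.228, 0.03, -0.012, 0.0, 0.0, 0.415, 0.0] [ 5.628000e-01 -1.034000e-01  7.200000e-02  1.081169e+02]
[-0.256, 0.026, -0.012, 0.0, 0.0, 0.499, 0.0] [ 5.659000e-01 -1.063000e-01  7.200000e-02  1.006169e+02]
[-0.284, 0.017, -0.012, 0.0, 0.0, 0.582, 0.0] [ 5.68600e-01 -1.09700e-01  7.20000e-02  9.31169e+01]
[-0.31, 0.006, -0.012, 0.0, 0.0, 0.665, 0.0] [ 5.70900e-01 -1.13400e-01  7.20000e-02  8.56169e+01]
[-0.335, -0.009, -0.012, 0.0, 0.0, 0.749, 0.0] [ 5.72600e-01 -1.17300e-01  7.20000e-02  7.81169e+01]
[-0.357, -0.028, -0.012, 0.0, 0.0, 0.832, 0.0] [ 0.5738 -0.1215  0.072  70.6169]
[-0.377, -0.049, -0.012, 0.0, 0.0, 0.915, 0.0] [ 0.5745 -0.1258  0.072  63.1169]
```

View pics/z4.png

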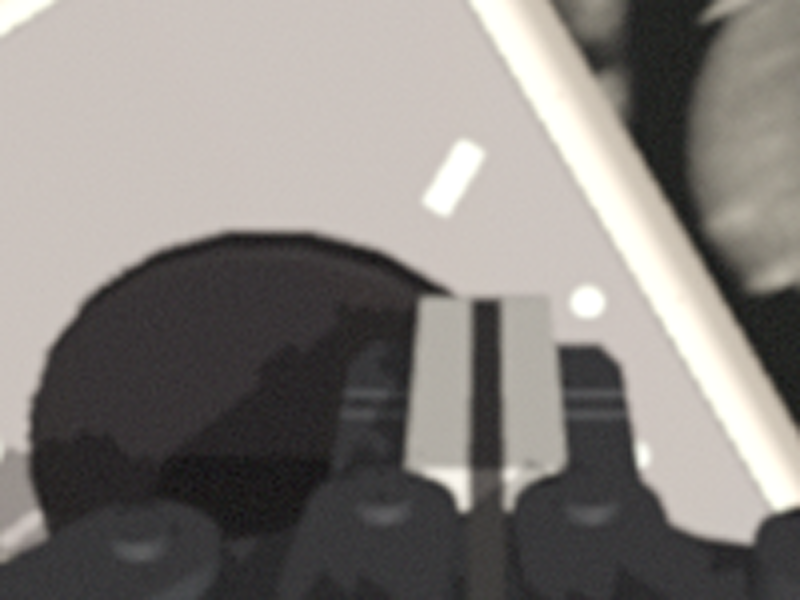

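```bash
python3 -m crank '[[-0.045,0,0,0,0,0,0],[-0.09,0,0,0,0,0,0],[-0.103,0.005,0,0,0,0.04,0],[-0.116,0.011,0,0,0,0.082,0],[-0.13,0.016,0,0,0,0.125,0],[-0.143,0.021,0,0,0,0.165,0],[-0.157,0.025,0,0,0,0.207,0],[-0.171,0.028,0,0,0,0.249,0],[-0.171,0.028,0,0,0,0.249,0],[-0.171,0.028,0,0,0,0.249,0]]'
python3 - <<'E'
from plan import *
w=cam('wrist'); save(w,'w5')
t=cam('top'); save(t,'t5')
S=now()
a=cv2.imread('pics/w5.png')[215:365,200:400];cv2.imwrite('pics/z5.png',cv2.resize(a,None,fx=4,fy=4,interpolation=cv2.INTER_CUBIC))
rows(S,[push(k) for k in np.arange(2.75,4.8,.25)])
E
```

```text
time: 4.85
eef_pos: [0.5562, -0.0992, 0.071]
tcp_rot: [0.476, 0.879, 0.0, 0.0]
contact_force: [-1.1, -0.5, 0.9]
opening: 0.001
t 4.95 pos [ 0.5559 -0.099   0.0708] theta 123.13 zaxis [ 0. -0. -1.] F [-0.4  0.  -0.5] q [-0.36  0.2   1.95  0.    0.99 -0.93] 0.003116939835096668
[0.003, -0.001, -0.008, 0.0, 0.0, 0.0, 0.0] [ 5.555000e-01 -9.870000e-02  7.200000e-02  1.231169e+02]
[-0.022, 0.012, -0.008, 0.0, 0.0, 0.084, 0.0] [ 5.593000e-01 -1.008000e-01  7.200000e-02  1.156169e+02]
[-0.049, 0.023, -0.008, 0.0, 0.0, 0.167, 0.0] [ 5.628000e-01 -1.034000e-01  7.200000e-02  1.081169e+02]
[-0.077, 0.029, -0.008, 0.0, 0.0, 0.25, 0.0] [ 5.659000e-01 -1.063000e-01  7.200000e-02  1.006169e+02]
[-0.106, 0.032, -0.008, 0.0, 0.0, 0.334, 0.0] [ 5.68600e-01 -1.09700e-01  7.20000e-02  9.31169e+01]
[-0.135, 0.031, -0.008, 0.0, 0.0, 0.417, 0.0] [ 5.70900e-01 -1.13400e-01  7.20000e-02  8.56169e+01]
[-0.163, 0.027, -0.008, 0.0, 0.0, 0.5, 0.0] [ 5.72600e-01 -1.17300e-01  7.20000e-02  7.81169e+01]
[-0.191, 0.018, -0.008, 0.0, 0.0, 0.584, 0.0] [ 0.5738 -0.1215  0.072  70.6169]
[-0.217, 0.006, -0.008, 0.0, 0.0, 0.667, 0.0] [ 0.5745 -0.1258  0.072  63.1169]
```

View pics/z5.png

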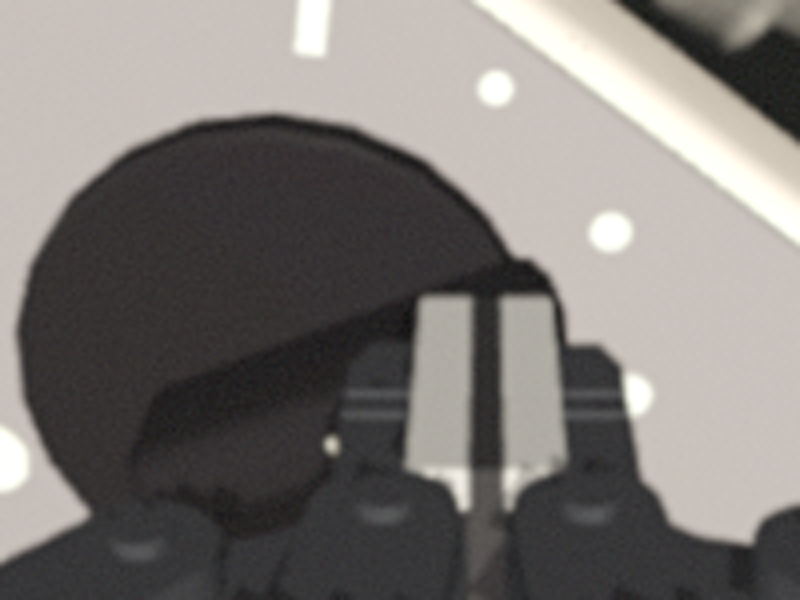

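```bash
cat >> plan.py <<'E'
def pw(w,X):
    M=cv2.Rodrigues(np.array(w['rvec'],float))[0]; t=np.array(w['tvec'],float).ravel()
    c=M@np.array(X)+t; th=np.arctan2(np.hypot(c[0],c[1]),c[2]); s=f(w)*th/np.hypot(c[0],c[1]); return np.array([w['cx']+s*c[0],w['cy']+s*c[1]])
def bar(img,w,k,crop=(200,215),fx=4,proj_=pw):
    al=YW+np.radians(120-30*k); u=np.array([np.cos(al),np.sin(al)]); n=np.array([-u[1],u[0]])
    for z,col in ((.088,(0,255,255)),(.065,(0,0,255))):
        q=[proj_(w,[*(A+a*u+b*n),z]) for a,b in ((-.016,.0065),(.04,.0065),(.04,-.0065),(-.016,-.0065))]
        q=((np.array(q)-crop)*fx).astype(np.int32)
        cv2.polylines(img,[q],True,col,1)
E
python3 - <<'E'
from plan import *
w=cam('wrist'); save(w,'w6'); t=cam('top'); save(t,'t6')
for k in (2,3):
    i=cv2.imread('pics/z5.png'); bar(i,w,k); cv2.imwrite(f'pics/b{k}.png',i)
E
python3 -c "
import cv2,numpy as np
cv2.imwrite('pics/bb.png',cv2.resize(np.hstack([cv2.imread('pics/b2.png'),cv2.imread('pics/b3.png')]),(800,300)))
a=cv2.imread('pics/t6.png')[180:330,220:400];cv2.imwrite('pics/z6.png',cv2.resize(a,None,fx=4,fy=4,interpolation=cv2.INTER_CUBIC))"
```

```text
(no output)
```

View pics/bb.png

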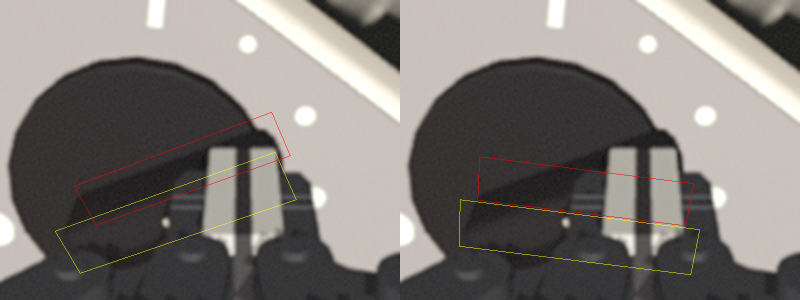

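View pics/z6.png

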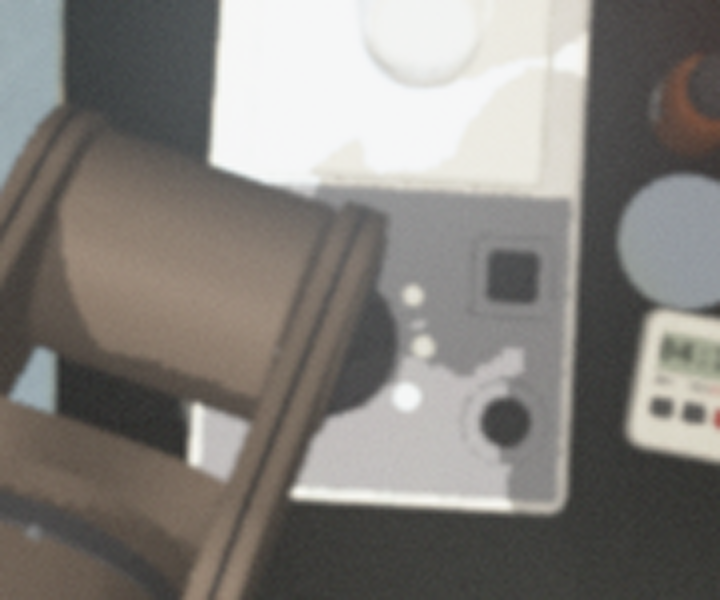

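Run:
```python
from plan import *
w=cam('wrist'); S=now(); x,y,z,t=S; t=np.radians(t)
X=np.array([np.cos(t),np.sin(t)]);Y=np.array([np.sin(t),-np.cos(t)])
i=cv2.imread('pics/z5.png')
for a in (-.011,0,.011):
  for b in (-.007,0,.007):
    q=(pw(w,[*(np.array([x,y])+a*X+b*Y),z])-[200,215])*4; print(a,b,q.round())
    cv2.circle(i,tuple(int(v) for v in q),5,(0,255,0) if a==0 else (0,0,255) if a>0 else (255,0,0),-1)
bar(i,w,2); cv2.imwrite('pics/c1.png',i)
```

```text
t 5.1 pos [ 0.5558 -0.0989  0.0708] theta 123.11 zaxis [ 0. -0. -1.] F [-0.5  0.8  0.1] q [-0.36  0.2   1.95 -0.    0.99 -0.93] 0.0017149823353020243
-0.011 -0.007 [437. 355.]
-0.011 0 [493. 356.]
-0.011 0.007 [549. 355.]
0 -0.007 [436. 276.]
0 0 [493. 276.]
0 0.007 [550. 275.]
0.011 -0.007 [434. 192.]
0.011 0 [493. 192.]
0.011 0.007 [552. 191.]
```

View pics/c1.png

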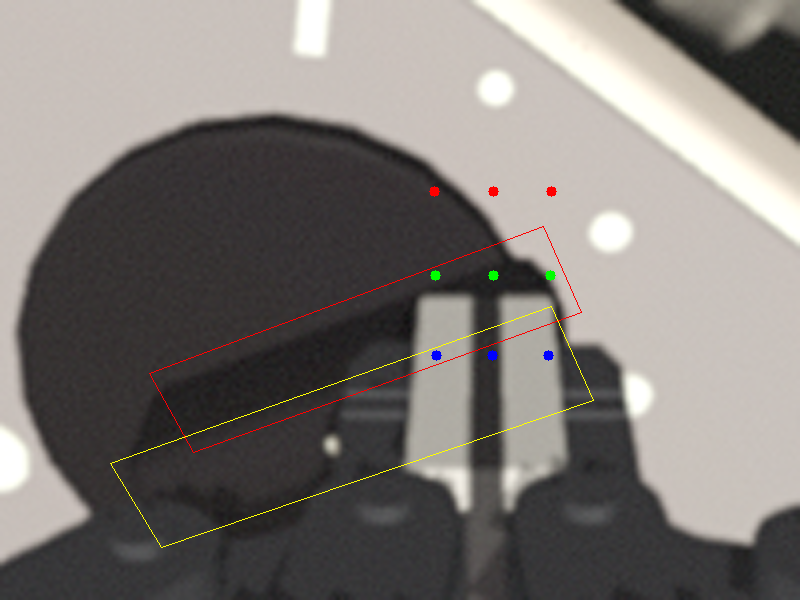

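Run:
```python
from plan import *
p=cam('scene'); save(p,'s7'); r,c=map(int,proj(p,[*A,.07])); print(r,c)
a=cv2.imread('pics/s7.png')[max(r-75,0):r+75,c-100:c+100];a=cv2.resize(a,None,fx=4,fy=4,interpolation=cv2.INTER_CUBIC)
cr=(c-100,max(r-75,0)); bar(a,p,2,cr,4,lambda w,X:np.array(proj(w,X))[::-1])
x=now(); q=(np.array(proj(p,x[:3]))[::-1]-cr)*4; cv2.circle(a,tuple(int(v) for v in q),4,(0,255,0),-1)
cv2.imwrite('pics/z7.png',a)
```

```text
258 310
t 5.15 pos [ 0.5557 -0.0989  0.0707] theta 123.11 zaxis [-0.  0. -1.] F [-0.3 -0.4 -0.6] q [-0.36  0.2   1.95  0.    0.99 -0.93] 0.0013672032328420586
```

View pics/z7.png

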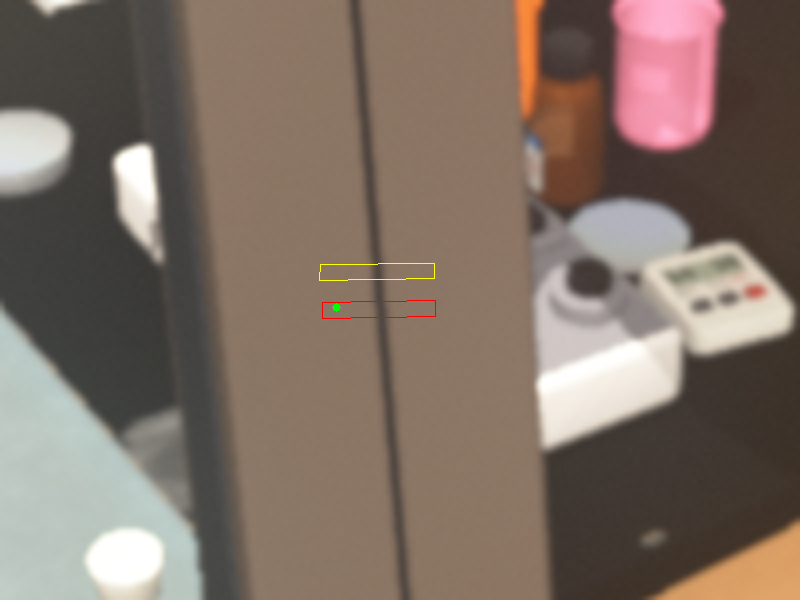

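```bash
python3 -m crank '[[-0.01,0.006,0,0,0,0.042,0],[-0.022,0.012,0,0,0,0.084,0],[-0.035,0.018,0,0,0,0.125,0],[-0.049,0.023,0,0,0,0.167,0],[-0.049,0.023,0,0,0,0.167,0]]'
cat > look.py <<'E'
from plan import *
import sys
n=sys.argv[1]; ks=[float(v) for v in sys.argv[2:]]
w=cam('wrist'); save(w,'w'+n); now()
i=cv2.resize(cv2.imread(f'pics/w{n}.png')[215:365,200:400],None,fx=4,fy=4,interpolation=cv2.INTER_CUBIC)
for k in ks: bar(i,w,k)
cv2.imwrite(f'pics/z{n}.png',i)
E
python3 look.py 8 3
```

```text
time: 5.65
eef_pos: [0.5628, -0.1033, 0.0708]
tcp_rot: [0.587, 0.809, 0.0, 0.0]
contact_force: [-0.2, -0.3, -0.2]
opening: -0.001
t 5.7 pos [ 0.5627 -0.1032  0.0707] theta 108.14 zaxis [ 0.  0. -1.] F [-0.2  0.7 -0.4] q [-0.36  0.22  1.93  0.    0.99 -0.68] 0.0024498366694344206
```

View pics/z8.png

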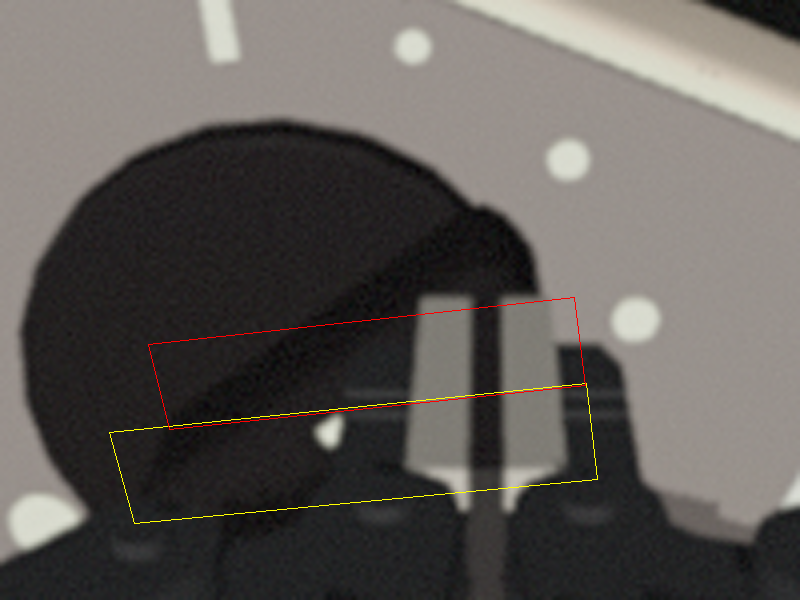

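Run:
```python
from plan import *
S=now()
rows(S,[push(2,.012)])
```

```text
t 5.7 pos [ 0.5627 -0.1032  0.0707] theta 108.14 zaxis [ 0.  0. -1.] F [-0.2  0.7 -0.4] q [-0.36  0.22  1.93  0.    0.99 -0.68] 0.0024498366694344206
[0.152, -0.158, -0.008, 0.0, 0.0, -0.416, 0.0] [ 5.331000e-01 -8.890000e-02  7.200000e-02  1.456169e+02]
```

```bash
python3 -m crank '[[0.152,-0.158,-0.03,0,0,-0.416,0],[0.152,-0.158,-0.03,0,0,-0.416,0],[0.152,-0.158,-0.03,0,0,-0.416,0],[0.152,-0.158,-0.03,0,0,-0.416,0],[0.152,-0.158,0,0,0,-0.416,0],[0.152,-0.158,0,0,0,-0.416,0]]' 
python3 look.py 9 2
```

```text
time: 6.3
eef_pos: [0.5325, -0.0886, 0.0703]
tcp_rot: [0.296, 0.955, 0.0, -0.001]
contact_force: [-0.3, -0.1, -0.4]
opening: 0.001
t 6.35 pos [ 0.5327 -0.0887  0.0705] theta 145.49 zaxis [-0.001  0.    -1.   ] F [ 0.2 -0.3 -0.3] q [-0.35  0.15  2.01  0.    0.98 -1.32] 0.00015188206795115994
```

View pics/z9.png

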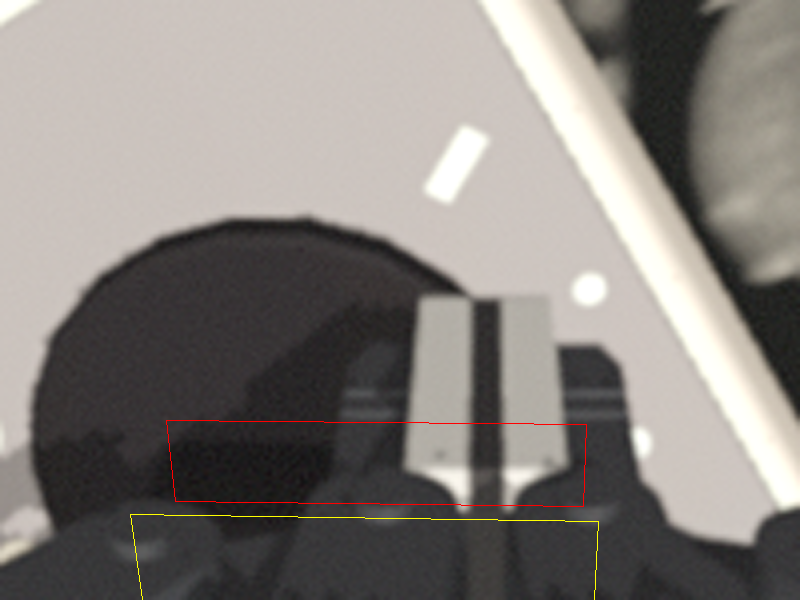

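```bash
for i in 1; do python3 -m crank '[[0,0,0.02,0,0,0,0],[0,0,0.03,0,0,0,0]]' | egrep 'pos|force'; done
python3 -m crank '[[0,0,0.013,0,0,0,0],[0,0,0.013,0,0,0,0]]' | egrep 'pos|force'
```

```text
eef_pos: [0.533, -0.0888, 0.0661]
contact_force: [0.8, -0.6, -0.5]
eef_pos: [0.5328, -0.0888, 0.0639]
contact_force: [0.3, 0.4, -0.7]
```

```bash
python3 -m crank '[[0,0,0.013,0,0,0,0],[0,0,0.02,0,0,0,0],[0,0,0.02,0,0,0,0]]' | egrep 'pos|force'
python3 -m crank '[[0,0,0.013,0,0,0,0],[0,0,0.02,0,0,0,0],[0,0,0.02,0,0,0,0]]' | egrep 'pos|force'
```

```text
eef_pos: [0.5329, -0.0888, 0.0611]
contact_force: [0.6, 0.5, -0.4]
eef_pos: [0.5329, -0.0888, 0.058]
contact_force: [0.8, -0.1, -0.4]
```

```bash
python3 look.py 10 2;  python3 - <<'E'
from plan import *
t=cam('top'); save(t,'t10')
a=t['pixels'][180:330,220:400,::-1];cv2.imwrite('pics/zt10.png',cv2.resize(a,None,fx=4,fy=4,interpolation=cv2.INTER_CUBIC))
E
```

```text
t 7.4 pos [ 0.533  -0.0888  0.0582] theta 145.5 zaxis [-0.  0. -1.] F [-0.2 -0.1  0.7] q [-0.35  0.17  2.02 -0.    0.96 -1.32] 0.00028039480601331956
```

View pics/w10.png

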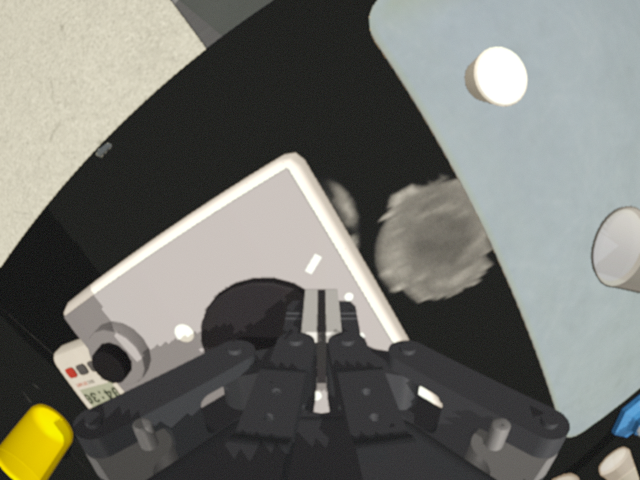

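```bash
python3 -m crank '[[0,0,0.013,0,0,0,0],[0,0,0.02,0,0,0,0],[0,0,0.02,0,0,0,0]]' | egrep 'pos|force'
python3 -m crank '[[0,0,0.01,0,0,0,0],[0,0,0.013,0,0,0,0],[0,0,0.013,0,0,0,0]]' | egrep 'pos|force'
```

```text
eef_pos: [0.5329, -0.0888, 0.055]
contact_force: [-0.3, -0.2, 0.1]
eef_pos: [0.533, -0.0888, 0.0532]
contact_force: [-0.6, -0.6, 0.2]
```

View pics/zt10.png

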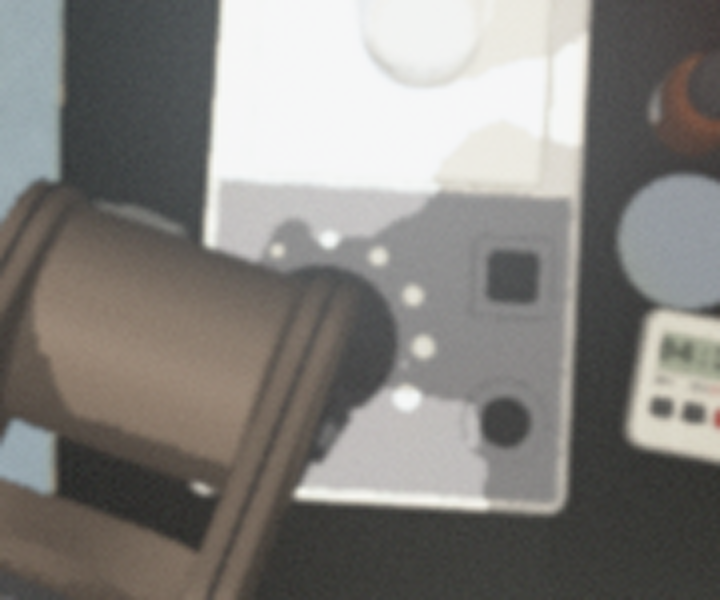

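```bash
for i in 1; do python3 -m crank '[[0,0,0.01,0,0,0,0],[0,0,0.02,0,0,0,0],[0,0,0.02,0,0,0,0]]' | egrep 'pos|force'; done
python3 -m crank '[[0,0,0.01,0,0,0,0],[0,0,0.02,0,0,0,0],[0,0,0.02,0,0,0,0]]' | egrep 'pos|force'
python3 look.py 11 2
```

```text
eef_pos: [0.5328, -0.0888, 0.05]
contact_force: [-0.5, -0.9, 0.5]
eef_pos: [0.5328, -0.0888, 0.047]
contact_force: [-0.8, -0.1, -0.9]
t 8.7 pos [ 0.5329 -0.0888  0.0471] theta 145.49 zaxis [-0.  0. -1.] F [ 0.   0.2 -0.3] q [-0.35  0.19  2.02  0.    0.94 -1.32] -0.0013526302265264348
```

View pics/z11.png

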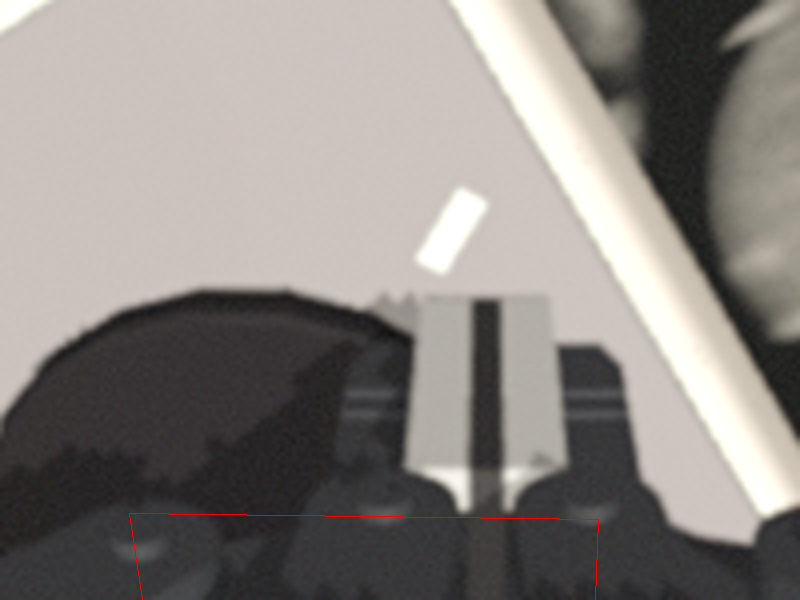

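```bash
python3 -m crank '[[0,0,0.01,0,0,0,0],[0,0,0.02,0,0,0,0],[0,0,0.02,0,0,0,0]]' | egrep 'pos|force'
python3 -m crank '[[-0.03,0,0,0,0,0,0],[-0.06,0,0,0,0,0,0],[-0.09,0,0,0,0,0,0],[-0.09,0,0,0,0,0,0]]' | egrep 'pos|force'
python3 -m crank '[[-0.013,0.005,0,0,0,0.04,0],[-0.026,0.013,0,0,0,0.082,0],[-0.026,0.013,0,0,0,0.082,0]]' | egrep 'pos|force'
python3 look.py 12 2 2.25
```

```text
eef_pos: [0.5328, -0.0888, 0.044]
contact_force: [-0.4, -0.3, -0.1]
eef_pos: [0.5439, -0.0962, 0.0443]
contact_force: [-2.8, 2.0, 3.7]
eef_pos: [0.5482, -0.0968, 0.0442]
contact_force: [-1.7, 1.3, 2.6]
t 9.75 pos [ 0.5482 -0.0968  0.0442] theta 138.19 zaxis [-0.001  0.001 -1.   ] F [-2.7  1.4  2.1] q [-0.36  0.23  1.98  0.    0.94 -1.2 ] 0.002109622076730779
```

View pics/z12.png

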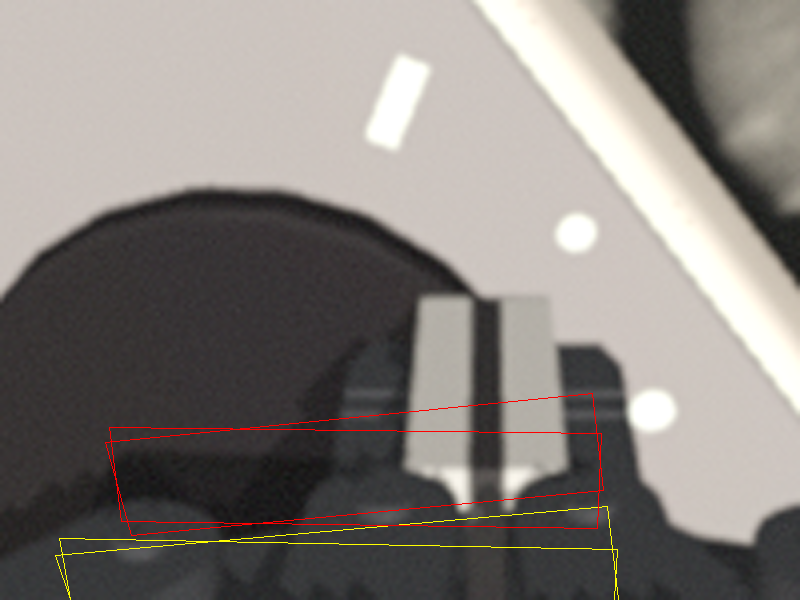

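```bash
python3 - <<'E'
from plan import *
S=(.5482,-.0968,.0442,138.1)
rows(S,[push(k,z=.047) for k in np.arange(2.25,4.3,.25)])
E
python3 -m crank '[[0.01,0,-0.02,0,0,0,0],[0.01,0,-0.02,0,0,0,0]]' | egrep 'pos|force'
```

```text
[0.007, -0.001, -0.019, 0.0, 0.0, -0.0, 0.0] [ 5.473000e-01 -9.620000e-02  4.700000e-02  1.381169e+02]
[-0.018, 0.013, -0.019, 0.0, 0.0, 0.083, 0.0] [ 5.515000e-01 -9.720000e-02  4.700000e-02  1.306169e+02]
[-0.045, 0.023, -0.019, 0.0, 0.0, 0.166, 0.0] [ 5.555000e-01 -9.870000e-02  4.700000e-02  1.231169e+02]
[-0.073, 0.029, -0.019, 0.0, 0.0, 0.25, 0.0] [ 5.593000e-01 -1.008000e-01  4.700000e-02  1.156169e+02]
[-0.102, 0.032, -0.019, 0.0, 0.0, 0.333, 0.0] [ 5.628000e-01 -1.034000e-01  4.700000e-02  1.081169e+02]
[-0.13, 0.031, -0.019, 0.0, 0.0, 0.416, 0.0] [ 5.659000e-01 -1.063000e-01  4.700000e-02  1.006169e+02]
[-0.159, 0.027, -0.019, 0.0, 0.0, 0.5, 0.0] [ 5.68600e-01 -1.09700e-01  4.70000e-02  9.31169e+01]
[-0.186, 0.019, -0.019, 0.0, 0.0, 0.583, 0.0] [ 5.70900e-01 -1.13400e-01  4.70000e-02  8.56169e+01]
[-0.213, 0.007, -0.019, 0.0, 0.0, 0.666, 0.0] [ 5.72600e-01 -1.17300e-01  4.70000e-02  7.81169e+01]
eef_pos: [0.5464, -0.0958, 0.0468]
contact_force: [-2.9, 1.9, 0.1]
```

```bash
python3 -m crank '[[-0.014,0.007,0,0,0,0.042,0],[-0.028,0.013,0,0,0,0.083,0],[-0.041,0.018,0,0,0,0.125,0],[-0.055,0.023,0,0,0,0.166,0],[-0.055,0.023,0,0,0,0.166,0]]' | egrep 'pos|force'
python3 look.py 13 3
```

```text
eef_pos: [0.557, -0.0998, 0.0479]
contact_force: [-0.4, -0.4, 0.2]
t 10.5 pos [ 0.5567 -0.0997  0.0478] theta 123.26 zaxis [ 0.002 -0.001 -1.   ] F [-1.1 -0.4 -0.1] q [-0.36  0.24  1.96 -0.    0.94 -0.94] 0.000831204106029692
```

View pics/z13.png

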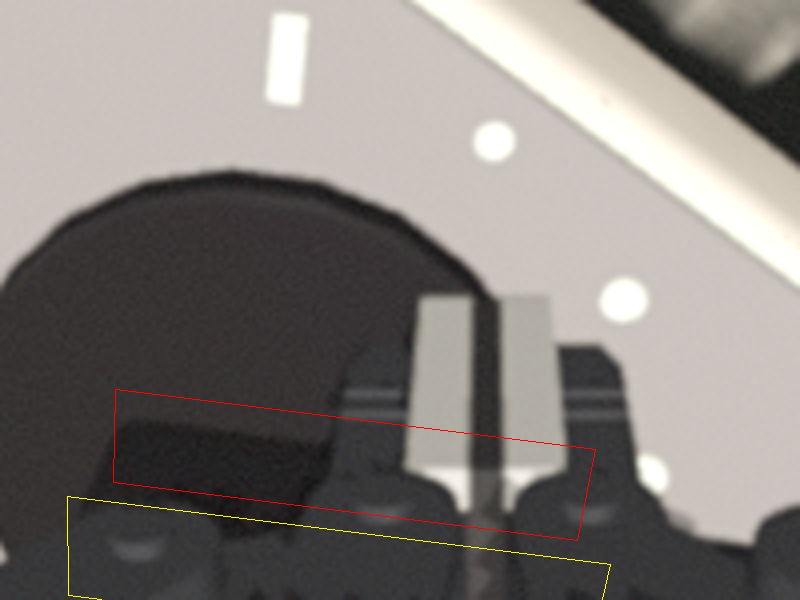

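Run:
```python
from plan import *
S=(.5567,-.0997,.0478,123.2)
rows(S,[push(k,z=.0475) for k in np.arange(3,3.8,.125)])
```

```text
[-0.016, 0.01, 0.002, 0.0, 0.0, 0.084, 0.0] [ 5.593000e-01 -1.008000e-01  4.750000e-02  1.156169e+02]
[-0.029, 0.016, 0.002, 0.0, 0.0, 0.126, 0.0] [ 5.611000e-01 -1.020000e-01  4.750000e-02  1.118669e+02]
[-0.043, 0.02, 0.002, 0.0, 0.0, 0.168, 0.0] [ 5.628000e-01 -1.034000e-01  4.750000e-02  1.081169e+02]
[-0.056, 0.024, 0.002, 0.0, 0.0, 0.209, 0.0] [ 5.644000e-01 -1.048000e-01  4.750000e-02  1.043669e+02]
[-0.071, 0.027, 0.002, 0.0, 0.0, 0.251, 0.0] [ 5.659000e-01 -1.063000e-01  4.750000e-02  1.006169e+02]
[-0.085, 0.029, 0.002, 0.0, 0.0, 0.293, 0.0] [ 5.67300e-01 -1.08000e-01  4.75000e-02  9.68669e+01]
[-0.099, 0.03, 0.002, 0.0, 0.0, 0.334, 0.0] [ 5.68600e-01 -1.09700e-01  4.75000e-02  9.31169e+01]
```

```bash
python3 -m crank '[[-0.008,0.005,0,0,0,0.042,0],[-0.016,0.01,0,0,0,0.084,0],[-0.029,0.016,0,0,0,0.126,0],[-0.043,0.02,0,0,0,0.168,0],[-0.056,0.024,0,0,0,0.209,0],[-0.071,0.027,0,0,0,0.251,0],[-0.085,0.029,0,0,0,0.293,0],[-0.095,0.03,0,0,0,0.32,0],[-0.095,0.03,0,0,0,0.32,0]]' | egrep 'pos|force'
python3 look.py 14 4
python3 - <<'E'
from plan import *
S=now()
rows(S,[push(k,z=.0475) for k in np.arange(4,4.8,.125)])
E
```

```text
eef_pos: [0.5679, -0.1089, 0.0476]
contact_force: [-0.0, 0.1, -0.2]
t 11.45 pos [ 0.5677 -0.1088  0.0476] theta 94.48 zaxis [ 0.001 -0.001 -1.   ] F [ 1.   0.7 -0.3] q [-0.36  0.26  1.93 -0.    0.95 -0.44] 0.0016769506018497818
t 11.45 pos [ 0.5677 -0.1088  0.0476] theta 94.48 zaxis [ 0.001 -0.001 -1.   ] F [ 1.   0.7 -0.3] q [-0.36  0.26  1.93 -0.    0.95 -0.44] 0.0016769506018497818
[-0.032, 0.019, 0.0, 0.0, 0.0, 0.098, 0.0] [ 5.70900e-01 -1.13400e-01  4.75000e-02  8.56169e+01]
[-0.046, 0.024, 0.0, 0.0, 0.0, 0.14, 0.0] [ 5.71800e-01 -1.15300e-01  4.75000e-02  8.18669e+01]
[-0.059, 0.028, 0.0, 0.0, 0.0, 0.182, 0.0] [ 5.72600e-01 -1.17300e-01  4.75000e-02  7.81169e+01]
[-0.073, 0.032, 0.0, 0.0, 0.0, 0.223, 0.0] [ 5.73300e-01 -1.19400e-01  4.75000e-02  7.43669e+01]
[-0.087, 0.034, 0.0, 0.0, 0.0, 0.265, 0.0] [ 5.73800e-01 -1.21500e-01  4.75000e-02  7.06169e+01]
[-0.102, 0.036, 0.0, 0.0, 0.0, 0.307, 0.0] [ 5.74200e-01 -1.23600e-01  4.75000e-02  6.68669e+01]
[-0.116, 0.036, 0.0, 0.0, 0.0, 0.348, 0.0] [ 5.74500e-01 -1.25800e-01  4.75000e-02  6.31169e+01]
```

View pics/z14.png

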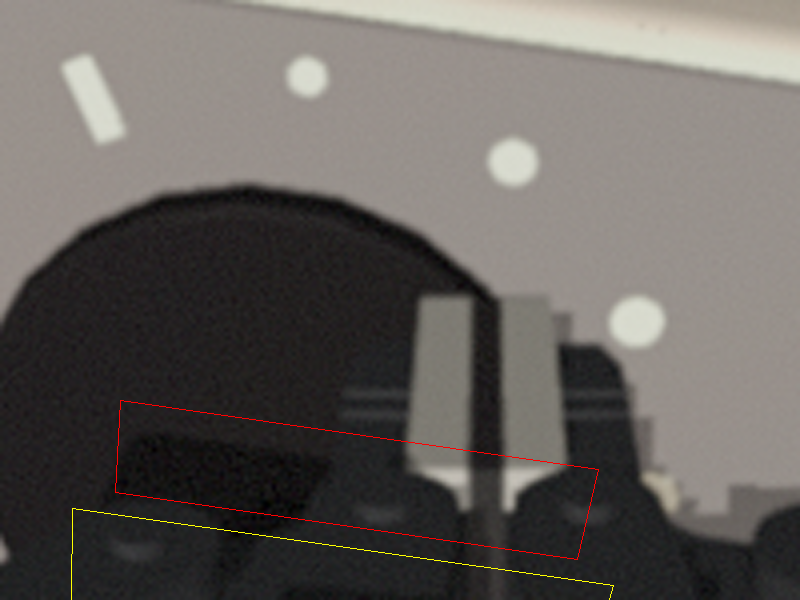

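Speed 4 reached (bar slope agrees with k=4). One more click.

```bash
python3 -m crank '[[-0.016,0.01,0,0,0,0.05,0],[-0.032,0.019,0,0,0,0.098,0],[-0.046,0.024,0,0,0,0.14,0],[-0.059,0.028,0,0,0,0.182,0],[-0.073,0.032,0,0,0,0.223,0],[-0.087,0.034,0,0,0,0.265,0],[-0.1,0.036,0,0,0,0.3,0],[-0.11,0.036,0,0,0,0.33,0],[-0.11,0.036,0,0,0,0.33,0]]' | egrep 'pos|force'
python3 look.py 15 5
```

```text
eef_pos: [0.5741, -0.1248, 0.0474]
contact_force: [-0.1, -0.6, -0.4]
t 12.4 pos [ 0.5741 -0.1247  0.0474] theta 64.78 zaxis [ 0. -0. -1.] F [-1.3  0.  -0.1] q [-0.39  0.28  1.9  -0.    0.96  0.05] -0.0017161888452827201
```

View pics/z15.png

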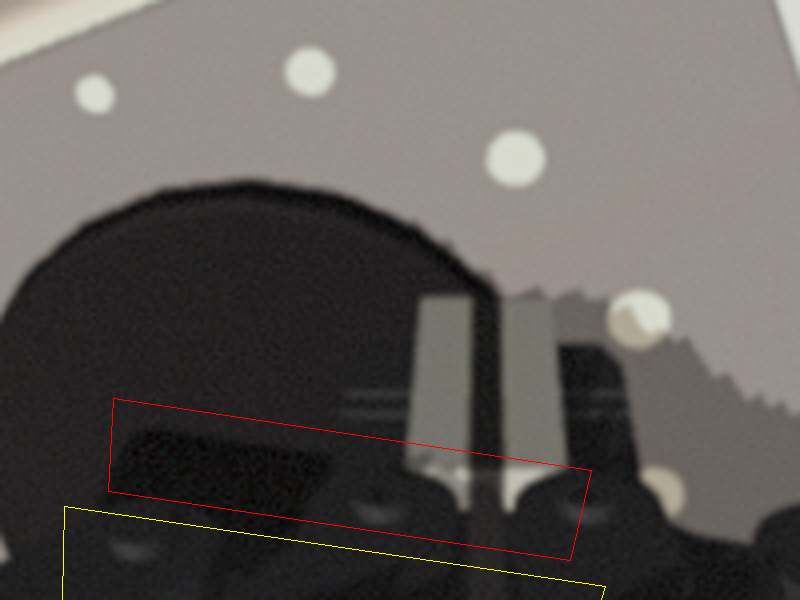

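```bash
python3 -m crank '[[0.04,0,0,0,0,0,0],[0.04,0,-0.2,0,0,0,0],[0.04,0,-0.42,0,0,0,0],[0.04,0,-0.42,0,0,0,0]]' | egrep 'pos|force'
python3 - <<'E'
from plan import *
S=now()
rows(S,[(.5019,-.2140,.10,S[3])])
E
```

```text
eef_pos: [0.5803, -0.12, 0.116]
contact_force: [-0.6, -1.5, 0.9]
t 12.8 pos [ 0.5803 -0.12    0.116 ] theta 64.77 zaxis [ 0.01  -0.004 -1.   ] F [-0.6 -1.5  0.9] q [-0.38  0.19  1.87  0.    1.07  0.07] 0.0003730573488026152
[-0.79, -0.206, 0.107, 0.0, 0.0, 0.0, 0.0] [ 0.5019 -0.214   0.1    64.7667]
```

```bash
python3 -m crank '[[-0.4,-0.1,0,0,0,0,0],[-0.79,-0.206,0.05,0,0,0,0],[-0.79,-0.206,0.1,0,0,0,0],[-0.79,-0.206,0.1,0,0,0,0],[-0.79,-0.206,0.1,0,0,0,0]]' | egrep 'pos|force'
python3 - <<'E'
from plan import *
t=cam('top'); save(t,'t16')
w=cam('wrist'); save(w,'w16'); S=now()
a=cv2.resize(cv2.imread('pics/t16.png')[180:330,220:400],None,fx=4,fy=4,interpolation=cv2.INTER_CUBIC)
bar(a,t,5,(220,180),4,lambda w,X:np.array(proj(w,X))[::-1]); cv2.imwrite('pics/zt16.png',a)
for p,n in ((t,0),(w,1)):
    for k,z in (('start_key_top',.077),('pointer_tip',.088),('dial_axis',.055)):
        for r in finder.pinpoint(k,p)[:2]: print(n,k,r['confidence'],r['location'],onz(p,*r['location'],z,n==1))
print('pred start pix',pw(w,[.5019,-.2140,.077]))
E
```

```text
eef_pos: [0.4977, -0.2127, 0.0947]
contact_force: [0.0, 0.3, -0.2]
t 13.4 pos [ 0.4987 -0.2124  0.0955] theta 64.74 zaxis [ 0.001  0.    -1.   ] F [-0.1 -0.6  0.1] q [-0.59  0.12  1.99  0.    1.03 -0.15] 0.00034787772836034655
0 start_key_top 0.5 [251.7, 348.5] [ 0.56369379 -0.22017851  0.077     ]
0 dial_axis 0.63 [267.4, 301.1] [ 0.53649944 -0.13083541  0.055     ]
1 start_key_top 0.83 [275.9, 330.6] [ 0.5017049  -0.21828528  0.077     ]
1 pointer_tip 0.95 [104.0, 414.2] [ 0.57462755 -0.15336782  0.088     ]
1 dial_axis 0.95 [91.4, 330.5] [ 0.54344304 -0.130132    0.055     ]
pred start pix [327.5556     269.07863763]
```

View pics/zt16.png

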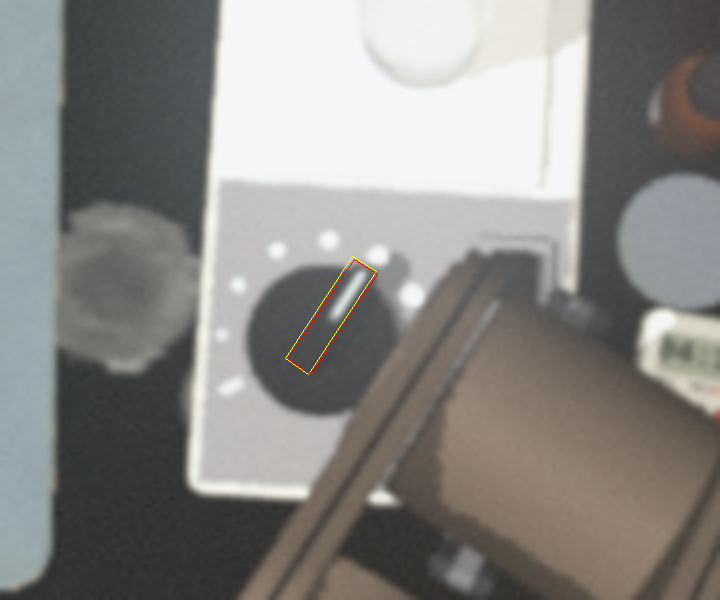

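View pics/w16.png

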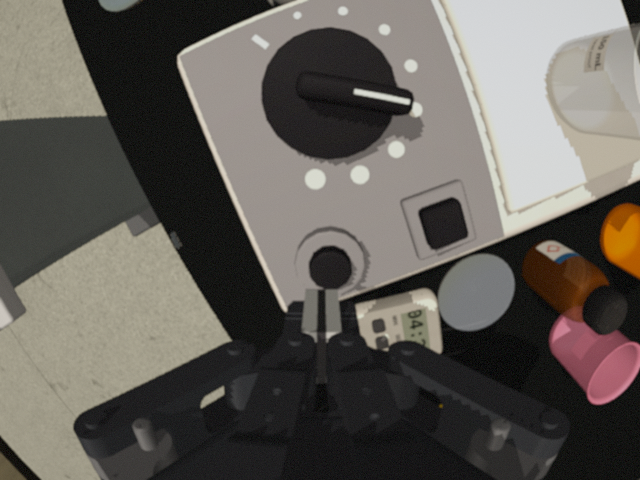

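```bash
python3 -m crank '[[-0.006,0.029,0.08,0,0,0,0],[-0.006,0.029,0.16,0,0,0,0],[-0.006,0.029,0.22,0,0,0,0],[-0.006,0.029,0.22,0,0,0,0]]' | egrep 'pos|force'
python3 look.py 17
python3 -m crank '[[0,0,0.02,0,0,0,0],[0,0,0.02,0,0,0,0]]' | egrep 'pos|force'
python3 -m crank '[[0,0,0.02,0,0,0,0],[0,0,0.02,0,0,0,0]]' | egrep 'pos|force'
```

```text
eef_pos: [0.4999, -0.2147, 0.0596]
contact_force: [-0.3, -0.3, -0.6]
t 14.15 pos [ 0.5005 -0.2151  0.0606] theta 64.67 zaxis [-0.003  0.002 -1.   ] F [ 0.2 -0.5  0.5] q [-0.59  0.18  2.    0.    0.97 -0.15] 0.0013321527424494746
eef_pos: [0.5016, -0.2158, 0.0593]
contact_force: [0.3, 0.5, 0.5]
eef_pos: [0.5014, -0.2157, 0.0562]
contact_force: [0.2, 0.3, -0.1]
```

View pics/z17.png

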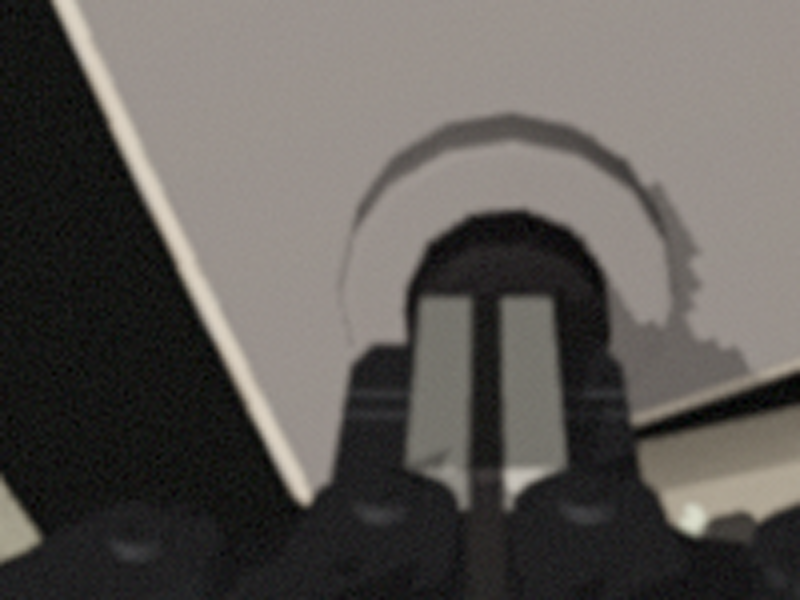

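```bash
for i in 1 ; do python3 -m crank '[[0,0,0.02,0,0,0,0],[0,0,0.02,0,0,0,0]]' | egrep 'pos|force'
python3 -m crank '[[0,0,0.02,0,0,0,0],[0,0,0.02,0,0,0,0]]' | egrep 'pos|force'
python3 -m crank '[[0,0,0.015,0,0,0,0],[0,0,0.015,0,0,0,0]]' | egrep 'pos|force'; done
```

```text
eef_pos: [0.5019, -0.2159, 0.0535]
contact_force: [-0.1, 0.2, 1.9]
eef_pos: [0.5019, -0.216, 0.0506]
contact_force: [-0.9, 0.0, 3.9]
eef_pos: [0.5019, -0.216, 0.0485]
contact_force: [-0.1, 0.0, 5.0]
```

```bash
python3 -m crank '[[0,0,0.007,0,0,0,0],[0,0,0.007,0,0,0,0]]' | egrep 'pos|force'
python3 -m crank '[[0,0,0.008,0,0,0,0],[0,0,0.008,0,0,0,0]]' | egrep 'pos|force'
```

```text
eef_pos: [0.502, -0.216, 0.0484]
contact_force: [-1.3, 1.7, 9.0]
eef_pos: [0.502, -0.216, 0.0483]
contact_force: [-3.9, 3.3, 14.5]
```

Bottomed out (position stops, force climbs past 5 N). Release and back away.

```bash
python3 -m crank '[[0,0,-0.05,0,0,0,0],[0,0,-0.2,0,0,0,0],[0,0,-0.5,0,0,0,0],[0,0,-0.8,0,0,0,0],[0,0,-0.8,0,0,0,0]]' | egrep 'pos|force'
python3 -m crank '[[-0.4,0.4,0,0,0,0,0],[-0.7,0.9,0,0,0,0,0],[-0.7,0.9,0,0,0,0,0],[-0.7,0.9,0,0,0,0,0],[-0.7,0.9,0,0,0,0,0]]' | egrep 'pos|force'
python3 - <<'E'
from plan import *
t=cam('top'); save(t,'t18'); w=cam('wrist'); save(w,'w18'); now()
a=cv2.resize(cv2.imread('pics/t18.png')[180:330,220:400],None,fx=4,fy=4,interpolation=cv2.INTER_CUBIC)
cv2.imwrite('pics/zt18.png',a)
E
```

```text
eef_pos: [0.5051, -0.218, 0.173]
contact_force: [0.9, -0.5, 1.0]
eef_pos: [0.5786, -0.3706, 0.1634]
contact_force: [0.0, 0.9, 0.1]
t 16.65 pos [ 0.5778 -0.3676  0.1638] theta 64.65 zaxis [-0.003  0.003 -1.   ] F [-0.7  1.1  0. ] q [-0.71  0.35  1.59  0.    1.21 -0.27] -0.002081077965750723
```

View pics/t18.png

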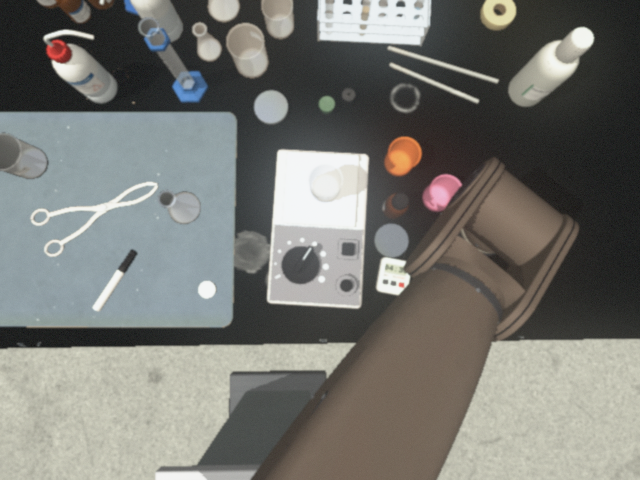

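View pics/w18.png

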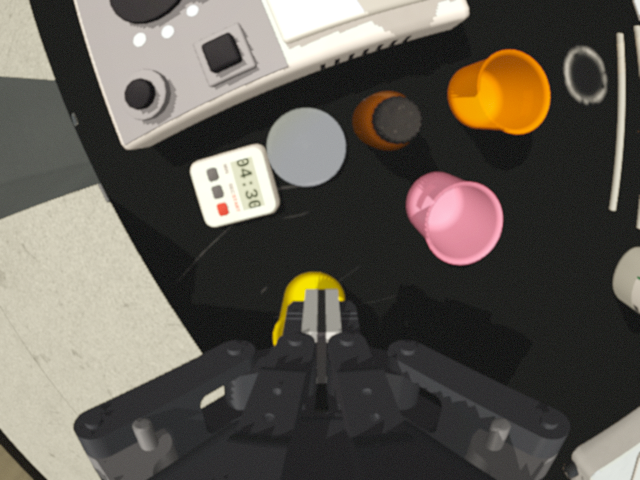

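```bash
python3 -c "
from plant import ticket,telemetry
s=telemetry.get_state();print(s['time'],s['contact_force']);print(ticket.sign_off())"
```

```text
16.65 [-0.71754265  1.14574493  0.02065347]
the job is handed in; nothing more can be done
None
```

The stirrer's selector is at speed five and the start key was pressed afterwards; the job was handed in at 16.65 s.

- **Selector:** I pushed it clockwise from speed 2, one click at a time, to 3, 4 and 5. With the arm clear, the top picture taken just before the key press showed the pointer matching the speed-5 position. It looked unchanged in the picture taken after the press.
- **Start key:** I pressed it until it stopped moving, with the force rising from about 5 N to 14.5 N, then let it go. It shows standing up in the last wrist picture.
- **Everything else:** I did not press the stop key. In the last top picture the beaker, flask, stopper, watch glass, bottle and timer looked to be where they started. The arm was clear of everything, with only sensor noise (about 1 N) on the wrist.

**Disagreement:** the shut fingertips end about 22 mm above the reported TCP. Because of this, my first sweep passed over the pointer without touching it, so I found the right height by lowering in small steps while watching the force. In the top pictures the trained network for the start key mistook other parts for it, so I relied on the fit to the dial marks and the wrist picture instead.

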